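Slide the bead chest home into its dock

ROBOT

A 6-joint arm with a two-finger parallel gripper is mounted at the origin on the work surface. World frame = base frame: x ahead of the robot, y to its left, z up, the work surface at z = 0. Lengths are in m, angles in rad, forces in N, time in s.
With the tool pointing down it reaches from about 0.35 to 0.875 m from the base axis. Payload 4.2 kg.
Tool frame: the origin (TCP) lies at the very end of the fingers, on their centre line; the grasp point (between the pads) lies 19 mm behind it; z points along the fingers, y is the direction in which the jaws open and shut (so a half turn about z gives the same grasp; the last joint's range is limited). The gripper opens to 87 mm and grips with 3 to 60 N. Pads are 19 mm wide; open, the fingers measure 117 mm over their backs; the gripper's body (75 mm by 190 mm) begins 51 mm behind the grasp point.
Start: joints at [-0.988, 0.385, 0.008, 0, -1.194, -0.259], TCP at [0.199, -0.592, 0.223] pointing down, gripper open.
Joint ranges: [-3.14, 3.14], [-1.21, 2.06], [-1.07, 1.41], [-3.16, 2.05], [-2.99, -0.16], [-3.1, 3.1]. Speed limits (rad/s): [2.79, 2.79, 3.14, 3.14, 3.14, 3.14].

INTERFACE

Orientations are given as a unit quaternion [x, y, z, w].
In Python, from cell import manip gives the robot as it stands.
- The arm moves only by the tool play_rows, never from a script. Its argument "deltas" is a list of rows, each a list of 3 entries, a list of its own where there are three numbers: the shift along the tool's x, y, z in cm, then the turn, a rotation vector about the tool's x, y, z in degrees, then the closure, from 0 (fully open) to 1 (shut). A call has 1 to 20 rows; each row shifts and turns the pose as measured when the row begins, along the tool's axes as they then stand; what a row does not reach is not made up. A row lasts 1/8 s, in which the tool goes at most 62.5 mm and 10.7 degrees, less where a joint would pass 70% of its speed; a pose out of reach is approached as far as the arm can. A call with a gripper value outside its range is refused whole. The fingers move at their own pace and stop on an object; "squeeze" is the grip in N (left out, the last holds). Time passes only in rows, so rows that do not move let the fingers close. It gives the time, the measured TCP pose, the force and the opening at its end, in the units of the state.
- manip.get_obs(): the state, without advancing time (a new reading comes with each control period).
- manip.grab_frame(name): name is "scene" or "top" or "wrist"; returns a dict with "img" (384x512x3 uint8, red, green, blue), "camera_matrix" (3x3 intrinsics, pixels), "eye" and "attitude" of the camera in the world. Camera axes: x right, y up, looking along -z (the intrinsics and any distortion apply to the point x, -y, -z); pixel columns grow to the right and rows downward; lengths in m; the calibration is good to about 2 mm. A picture is of the moment at which its call begins. There is no depth.
- manip.hand_in(): hands the job in, once; it reports no verdict.
Trained networks look in a picture, given as the dict that the camera call returned (one of the last four; its "shot" number tells which), for a name from the list of things; names that differ only in an ending like _2 or _b are one class to them, and where a whole thing is asked for, a point or a joint stands for the part that bears it (a point fixed in the world has none). Each returns a list of dicts, best first, with "score" (0 to 1); they miss things now and then, are a little off and sometimes report something else, mostly with a low value. They report only what shows in the picture. A call takes as long as a camera call. They do not tell look-alikes from the thing itself.
- manip.look_for(picture, query): "position" ([x, y, z] in m, in world coordinates, good to about 4 mm: the middle of the surface that is visible of it).
- manip.cut_out(picture, query): "region" (384x512 bool, what is visible of it).
- manip.tip_of(picture, query): "position" ([x, y, z] in m, in world coordinates, good to about 4 mm: a listed point, or the origin of a listed thing).
The state is a dict: "t": time; "joints": joint angles; "qd": joint speeds; "joint_torque": joint torques, N m; "eef_pos": TCP position; "tcp_rot": TCP orientation; "force": force on the tool from outside, world axes, zero at the start; "torque": the same for the moment, N m; "grip_width": finger opening in m.
Only numpy, scipy, OpenCV 4.12 (cv2) and the standard library are available. Lean on these libraries where they do the work, as an engineer would, in place of code of your own. Each camera call takes 0.05 s, during which the arm holds its last target. There are 200 camera calls.

TASK

The tall, heavy bead chest stands out in front of its wooden dock on the bench. Push it with the fingers, low at its foot (the front of its bead tray) so that it slides and does not tip, into the dock until it is fully home against the back stop, with the green glass jar still standing on top. Do not lift or grip the chest, do not touch the jar, leave everything else where it stands, and finish with the hand clear.

Things in the scene. Friction and masses are not known exactly. Their poses are not given: they have to be found in the camera images.
- chest: Tall wooden drawer chest full of beads, loose, 0.6 to 0.9 kg: tower 80 mm deep (its x), 120 wide (its y), 150 high. At its foot on the -x side, towards the robot, a bead tray as wide as the tower sticks out 50 mm. Origin at the centre of the tower's underside, z up. At the start 95 to 130 mm out of the dock (along the dock's -x), up to 16 mm off to the side, turned up to 0.2 rad from it.
- chest_push (a point): Where to push: centre of the flat outer face of the foot tray's front wall (120 mm wide, 4 to 30 mm above the bench), 90 mm from the chest's origin along its -x, 15 mm up; axes as the chest's. The rubber sole grips the bench (friction 0.7 to 0.9): pushed here the chest slides (4 to 9 N); pushed on the tower higher than 40 mm it may tip.
- dock: Low beech frame fixed to the bench, 30 mm high, open towards the robot, a green patch on the bench inside. Origin on the bench where the chest's origin is when home; the chest is pushed along +x and fits with its x along this x. Back stop: inner face at x = +40 mm, 15 mm thick. Side cheeks 15 mm thick: inner faces at y = +-68 mm (8 mm of play each side), from the stop out to x = +5 mm.
- dock_mouth (a point): Middle of the dock's mouth on the bench, at x = -25 mm of the dock's frame. Here end the cheeks' flared ends, which open from y = +-68 mm at x = +5 mm to about +-82 mm (inner) and +-97 mm (outer).
- jar: Green glass jar with brass cap, 48 mm across, 55 mm high, 70 g, standing loose on the flat top of the chest (150 mm up); origin at the centre of its underside
- bowl: small white bowl of pink beads, 90 mm across, 38 mm high; origin at the centre of its underside; stands beside the dock; leave it alone
- spool: green spool, 40 mm across, 46 mm high; origin at the centre of its underside; stands beside the dock; leave it alone
- findings: clear open box with metal rings and beads, 100 x 130 x 35 mm; origin at the centre of its underside; leave it alone
- glue: white bottle with a red cap, 40 mm across, 110 mm high; origin at the centre of its underside; leave it alone
- hammer: small hammer lying on the bench, 200 mm long, handle towards its own -x; origin on its underside; leave it alone
Not all that is in view belongs to the job. Of the things like the chest, leave any that is pink; of the rest the larger one is meant. What is shaped like the dock but purple is not meant.

How it is judged:
By the outcome, as a careful person would: the job done as asked, in the order asked, and still so for the second after the job is handed in, with the robot touching nothing.
It also fails if it takes over 58 s, if anything falls off the work surface, if the arm or the gripper's body presses on something with over 40 N, if the wrist force passes 120 N, or if a joint passes its speed limit or range.

## Working session

There is one attempt and no reset: what is moved stays moved. The work goes in short steps, Python scripts to look and compute and a tool call to move; the robot and the scene stay as the last step left them, time stands still between calls to the robot, and variables do not carry over. Pictures are saved under pics/ and viewed, about 8 in all and at most 12, crops included, and the job is handed in when it is done.

Besides the shell and the picture viewer there is one more tool, called by a JSON object that holds its "api" and its "payload". play_rows: Moves the arm, as the interface text tells. Its arguments: {"type":"object","properties":{"deltas":{"type":"array"},"squeeze":{"type":"number"}},"required":["deltas"]}

```bash
mkdir -p pics; cat > h.py <<'E'
import numpy as np, cv2
from cell import manip
from scipy.spatial.transform import Rotation as R
def save(p,name): cv2.imwrite('pics/'+name,p['img'][:,:,::-1])
def rot(p):
    a=np.array(p['attitude'],float); return a if a.shape==(3,3) else R.from_quat(a).as_matrix()
def proj(p,X):
    c=rot(p).T@(np.array(X)-p['eye']); K=np.array(p['camera_matrix']); q=K@np.array([c[0],-c[1],-c[2]]); return q[:2]/q[2]
def unproj(p,uv,z=0):
    K=np.array(p['camera_matrix']); d=np.linalg.inv(K)@[uv[0],uv[1],1]; d=rot(p)@[d[0],-d[1],-d[2]]; e=np.array(p['eye']); return e+d*(z-e[2])/d[2]
E
python3 - <<'E'
from h import *
for n in('scene','top'):
    p=manip.grab_frame(n); save(p,n+'0.png'); print(n,[k for k in p],np.round(p['eye'],3))
    for q in('chest','chest_push','dock','dock_mouth','jar','bowl','spool'):
        for d in manip.tip_of(p,q)[:4]: print(q,np.round(d['position'],3),round(d['score'],2),proj(p,d['position']).round())
o=manip.get_obs(); print(o['t'],o['eef_pos'],o['tcp_rot'])
E
```

```text
scene ['img', 'camera_matrix', 'eye', 'attitude', 'shot'] [1.198 0.344 0.868]
chest [ 0.559 -0.23   0.003] 0.98 [198. 205.]
chest [0.416 0.09  0.002] 0.8 [313. 214.]
chest [ 0.545 -0.031 -0.001] 0.57 [256. 228.]
chest_push [ 0.646 -0.217  0.019] 0.86 [183. 222.]
dock [ 0.275 -0.189  0.001] 0.76 [255. 159.]
dock [ 0.664  0.001 -0.004] 0.63 [245. 262.]
dock_mouth [ 0.642 -0.008 -0.002] 0.86 [246. 254.]
dock_mouth [ 0.254 -0.193  0.006] 0.83 [257. 154.]
jar [ 0.535 -0.016  0.144] 0.9 [263. 191.]
bowl [ 0.611  0.194 -0.003] 0.94 [319. 277.]
spool [ 0.72  -0.147  0.004] 0.69 [188. 253.]
top ['img', 'camera_matrix', 'eye', 'attitude', 'shot'] [ 0.455 -0.04   1.122]
chest [ 0.54  -0.035  0.001] 0.96 [245. 187.]
chest [0.414 0.092 0.002] 0.88 [201. 230.]
chest [ 0.56  -0.23   0.001] 0.79 [311. 180.]
chest_push [ 0.461 -0.07   0.018] 0.82 [257. 214.]
chest_push [0.373 0.148 0.01 ] 0.78 [181. 245.]
chest_push [ 0.646 -0.22   0.013] 0.7 [307. 150.]
dock [ 0.275 -0.191 -0.002] 0.83 [299. 278.]
dock [ 0.666  0.002 -0.005] 0.76 [232. 145.]
dock_mouth [ 0.251 -0.193  0.   ] 0.8 [300. 286.]
dock_mouth [ 0.669  0.003 -0.002] 0.62 [231. 143.]
dock_mouth [0.642 0.    0.   ] 0.59 [232. 152.]
jar [ 0.536 -0.023  0.15 ] 0.82 [240. 184.]
bowl [0.607 0.185 0.004] 0.71 [169. 164.]
bowl [ 0.519 -0.472  0.   ] 0.58 [393. 193.]
spool [ 0.721 -0.147 -0.   ] 0.49 [282. 126.]
0.8 [ 0.19886945 -0.59247188  0.22255548] [-1.61169645e-01  9.86926717e-01  7.37089400e-06  1.79510392e-05]
```

```bash
python3 -c "
import cv2,numpy as np
a=cv2.imread('pics/scene0.png');b=cv2.imread('pics/top0.png')
cv2.imwrite('pics/both.png',cv2.resize(np.vstack([a,b]),None,fx=.78,fy=.78))"; ls
```

```text
h.py
pics
```

View pics/scene0.png

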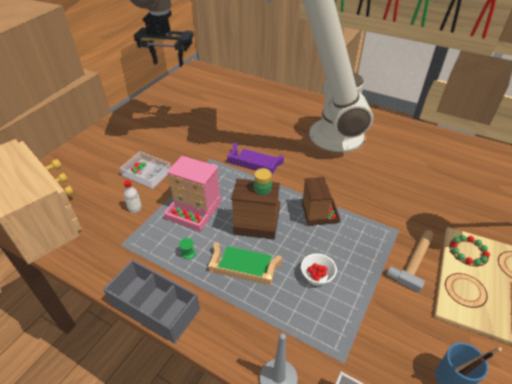

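View pics/top0.png

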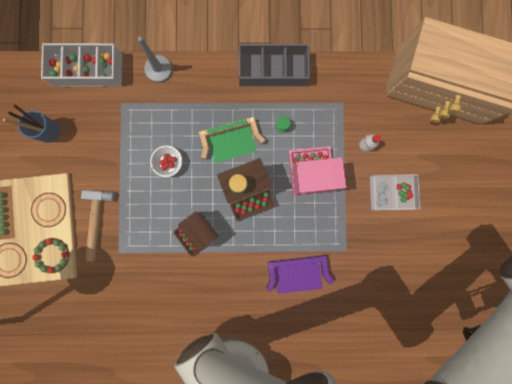

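Candidates in the top view:
- **Chests:** large brown with jar (245,187), small brown (195,233) and pink (320,172). I choose the large brown one.
- **Docks:** beech with green patch (232,140) and purple (300,275). I choose the beech one.

Next I fit both poses to the masks.

```bash
cat > fit.py <<'E'
from h import *
from scipy.optimize import minimize
def box(x0,x1,y0,y1,z0,z1): return np.array([[x,y,z] for x in(x0,x1) for y in(y0,y1) for z in(z0,z1)])
CH=[box(-.04,.04,-.06,.06,0,.15),box(-.09,-.04,-.06,.06,0,.03)]
def flare(s): return np.array([[x,s*y,z] for x,y in((.005,.068),(.005,.083),(-.025,.082),(-.025,.097)) for z in(0,.03)])
DK=[box(.04,.055,-.083,.083,0,.03),box(.005,.055,.068,.083,0,.03),box(.005,.055,-.083,-.068,0,.03),flare(1),flare(-1)]
def place(v,pts): return pts@R.from_euler('z',v[2]).as_matrix().T+[v[0],v[1],0]
S=4
def render(p,v,parts):
    m=np.zeros((384*S,512*S),np.uint8)
    for b in parts:
        q=np.array([proj(p,x) for x in place(v,b)])
        cv2.fillConvexPoly(m,cv2.convexHull(np.round((q+.5)*S*16).astype(np.int32)),1,shift=4)
    return cv2.resize(m.astype(np.float32),(512,384),interpolation=cv2.INTER_AREA)
def fit(obs,parts,v0,ign=None):
    def cost(u):
        v=np.array(u)/[100,100,10]; c=0
        for i,(p,m) in enumerate(obs):
            r=render(p,v,parts); w=1 if ign is None else ~ign[i]
            c+=(abs(r-m)*w).sum()/m.sum()
        return c
    u0=np.array(v0)*[100,100,10]; s=np.vstack([u0]+[u0+d for d in np.diag([1,1,1.5])])
    r=minimize(cost,u0,method='Nelder-Mead',options=dict(initial_simplex=s,xatol=.01,fatol=1e-4)); return r.x/[100,100,10],r.fun
def near(p,q,xyz):
    L=manip.cut_out(p,q); uv=proj(p,xyz)
    L=[d['region'] for d in L if np.hypot(*(np.argwhere(d['region']).mean(0)[::-1]-uv))<35]
    return L[0] if L else None
def outline(img,p,v,parts,col):
    for b in parts:
        q=np.array([proj(p,x) for x in place(v,b)])
        for i in range(len(b)):
            for j in range(i):
                if sum(abs(b[i]-b[j])>1e-9)==1: cv2.line(img,*[tuple(int(t) for t in np.round((q[k]-img_o)*K)) for k in(i,j)],col,1)
E
cat > m1.py <<'E'
import fit; from fit import *
oc,od,P=[],[],[]
for n in('top','scene'):
    p=manip.grab_frame(n); P.append(p)
    c=near(p,'chest',[.53,-.04,.08]); j=near(p,'jar',[.535,-.02,.18]); d=near(p,'dock',[.665,0,.01])
    print(n,[None if x is None else int(x.sum()) for x in(c,j,d)])
    if c is not None: oc.append((p,c|(j if j is not None else False),j))
    if d is not None: od.append((p,d,c))
vc,f=fit.fit([(p,m) for p,m,_ in oc],CH,[.54,-.034,.35],[j if j is not None else np.zeros_like(m) for p,m,j in oc]); print('chest',vc.round(4),f)
print([fit.fit([(p,m)],CH,vc,[j if j is not None else np.zeros_like(m)])[0].round(4) for p,m,j in oc])
for nm,DD in(('frame',DK),('frame+patch',DK+[box(-.025,.04,-.068,.068,0,.001)])):
  for y0 in(.15,.35):
    vd,f=fit.fit([(p,m) for p,m,_ in od],DD,[.667,.002,y0],[c if c is not None else np.zeros_like(m) for p,m,c in od]); print(nm,vd.round(4),f)
ims=[]
for p,o in((P[0],(175,90)),(P[1],(190,150))):
    fit.K=5; fit.img_o=np.array(o)-.0
    im=cv2.resize(p['img'][o[1]:o[1]+120,o[0]:o[0]+100,::-1],None,fx=4,fy=4,interpolation=cv2.INTER_CUBIC); fit.K=4
    a=im.copy(); outline(a,p,vc,CH,(255,255,0)); outline(a,p,vd,DK,(255,0,255)); ims.append(a)
cv2.imwrite('pics/ov1.png',np.hstack(ims))
E
python3 m1.py
```

```text
top [2043, 282, 1862]
scene [2388, 409, 1864]Traceback (most recent call last):
  File "m1.py", line 9, in <module>
    vc,f=fit.fit([(p,m) for p,m,_ in oc],CH,[.54,-.034,.35],[j if j is not None else np.zeros_like(m) for p,m,j in oc]); print('chest',vc.round(4),f)
         ^^^^^^^
AttributeError: 'function' object has no attribute 'fit'
```

```bash
mv fit.py ft.py; sed -i 's/^import fit; from fit import \*/import ft; from ft import */; s/fit\.fit/ft.fit/g; s/fit\.K/ft.K/g; s/fit\.img_o/ft.img_o/g' m1.py; python3 m1.py
```

```text
top [None, 295, 1874]
scene [2341, 415, 1884]
chest [ 0.5412 -0.0342  0.392 ] 0.04224873004354136
[array([ 0.5412, -0.0342,  0.392 ])]
frame [0.6633 0.0022 0.2656] 1.1754071739889018
frame [0.6629 0.0021 0.2696] 1.17568407326087
frame+patch [0.663  0.0023 0.2659] 0.3122581512687871
frame+patch [0.6632 0.0026 0.2604] 0.31158688030643944
```

View pics/ov1.png

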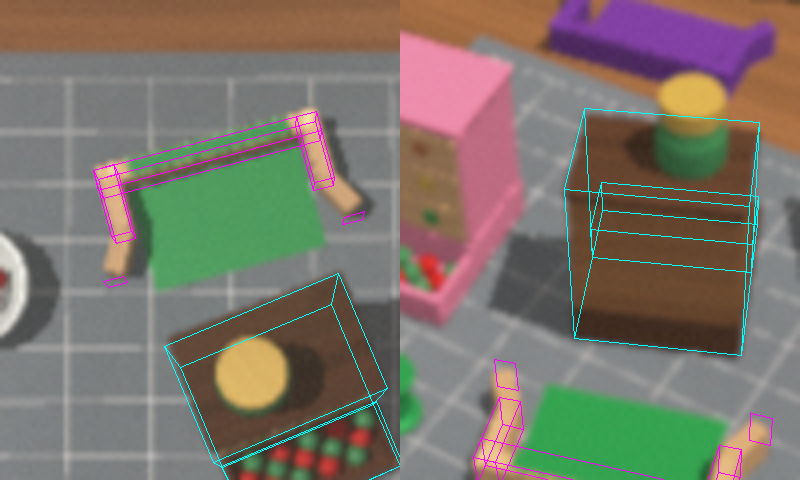

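The overlay confirms the fit on both objects: the outlines match the brown chest at top-view pixel (245,187) and the beech dock at (232,140). Only the dock's depth estimate is biased, because its green patch reaches further out than I modelled. Now I move above the spot in front of the tray with the fingers partly closed, for a two-point push.

{"api": "play_rows", "payload": {"deltas": [[[-2.7,2.9,0],[0,0,0],0.3],[[-2.7,2.9,0],[0,0,0],0.3],[[-2.7,2.9,0],[0,0,0],0.3],[[-2.7,2.9,0],[0,0,0],0.3],[[-2.7,2.9,0],[0,0,0],0.3],[[-2.7,2.9,0],[0,0,0],0.3],[[-2.7,2.9,0],[0,0,0],0.3],[[-2.7,2.9,0],[0,0,0],0.3],[[-2.7,2.9,0],[0,0,0],0.3],[[-2.7,2.9,0],[0,0,0],0.3],[[-2.7,2.9,0],[0,0,0],0.3],[[-2.7,2.9,0],[0,0,0],0.3],[[-2.7,2.9,0],[0,0,0],0.3],[[-2.7,2.4,0],[0,0,0],0.3],[[0,0,0],[0,0,-4],0.3],[[0,0,0],[0,0,0],0.3]]}}

```text
t: 3.6
eef_pos: [0.4382, -0.077, 0.2249]
tcp_rot: [-0.196, 0.981, -0.002, 0.004]
force: [-0.2, 0.1, -0.6]
grip_width: 0.0607
```

```bash
cat > m2.py <<'E'
import ft,sys; from ft import *
tag=sys.argv[1]; vc0=[float(x) for x in sys.argv[2].split(',')]; cams=sys.argv[3].split(',')
oc,od,P=[],[],[]
z=np.zeros((384,512),bool)
DD=DK+[box(-.065,.04,-.068,.068,0,.001)]
for n in cams:
    p=manip.grab_frame(n); P.append(p); save(p,tag+n+'.png')
    c=near(p,'chest',place(vc0,np.array([[-.01,0,.08]]))[0]); j=near(p,'jar',place(vc0,np.array([[0,0,.18]]))[0]); d=near(p,'dock',[.665,0,.01])
    print(n,[None if x is None else int(x.sum()) for x in(c,j,d)])
    j=z if j is None else j
    for t in manip.tip_of(p,'jar')[:1]: print('jar',np.round(t['position'],3),round(t['score'],2))
    if c is not None: oc.append((p,c|j,cv2.dilate(j.astype(np.uint8),np.ones((3,3)))>0)); 
    if d is not None: od.append((p,d,z if c is None else c|j))
for k in [oc]+([[o] for o in oc] if len(oc)>1 else []):
    v,f=ft.fit([o[:2] for o in k],CH,vc0,[o[2] for o in k]); print('chest',v.round(4),round(f,3))
    if k is oc: vc=v
if len(sys.argv)>4: vd=[float(x) for x in sys.argv[4].split(',')]
else:
  for k in [od]+([[o] for o in od] if len(od)>1 else []):
    v,f=ft.fit([o[:2] for o in k],DD,[.663,.002,.265],[o[2] for o in k]); print('dock',v.round(4),round(f,3))
    if k is od: vd=v
def rel(a,b): 
    d=R.from_euler('z',-b[2]).apply([a[0]-b[0],a[1]-b[1],0]); return np.round([d[0]*1e3,d[1]*1e3,np.degrees(a[2]-b[2])],1)
print('chest in dock mm,deg',rel(vc,vd))
o=manip.get_obs(); x=R.from_quat(o['tcp_rot']).as_matrix()[:,0]; t=[*o['eef_pos'][:2],np.arctan2(-x[1],-x[0])]
print('tcp in chest',rel(t,vc),'in dock',rel(t,vd),'z',round(o['eef_pos'][2],4),'t',o['t'],'F',np.round(o['force'],1),'tilt',R.from_quat(o['tcp_rot']).as_matrix()[:,2].round(3),o['grip_width'])
ims=[]
for p in P:
    c=proj(p,[.6,-.01,.05]).astype(int); a=c-[62,60]; ft.K=3.2; ft.img_o=a
    im=cv2.resize(p['img'][a[1]:a[1]+120,a[0]:a[0]+124,::-1],None,fx=3.2,fy=3.2,interpolation=cv2.INTER_CUBIC)
    outline(im,p,vc,CH,(255,255,0)); outline(im,p,vd,DK,(255,0,255)); ims.append(im)
cv2.imwrite('pics/'+tag+'ov.png',np.hstack(ims))
E
python3 m2.py a .5412,-.0342,.392 top,scene
```

```text
top [1482, 291, 1908]
jar [ 0.535 -0.025  0.15 ] 0.87
scene [2325, 418, 1870]
jar [ 0.536 -0.019  0.147] 0.6
chest [ 0.5442 -0.0329  0.3938] 0.345
chest [ 0.5452 -0.0322  0.3718] 0.296
chest [ 0.5408 -0.0346  0.3951] 0.038
dock [0.6668 0.0038 0.2702] 0.533
dock [0.6687 0.0049 0.2676] 0.259
dock [0.6645 0.0024 0.284 ] 0.258
chest in dock mm,deg [-127.9   -2.6    7.1]
tcp in chest [-115.3   -0.5    0. ] in dock [-242.2  -17.4    7.1] z 0.2248 t 4.1 F [-0.4  0.6  0. ] tilt [ 0.009 -0.002 -1.   ] 0.061252312208974084
```

{"api": "play_rows", "payload": {"deltas": [[[1.4,-1.0,0],[0,0,0],0.3],[[0,0,0],[0,0.5,0],0.3],[[0,0,2.6],[0,0,0],0.3],[[0,0,2.6],[0,0,0],0.3],[[0,0,2.6],[0,0,0],0.3],[[0,0,2.6],[0,0,0],0.3],[[0,0,2.6],[0,0,0],0.3],[[0,0,2.6],[0,0,0],0.3],[[0,0,2.6],[0,0,0],0.3],[[0,0,1.6],[0,0,0],0.3],[[0,0,0],[0,0,0],0.3],[[0,0,0],[0,0,0],0.3]]}}

```text
t: 5.6
eef_pos: [0.4319, -0.0966, 0.0232]
tcp_rot: [-0.195, 0.981, -0.004, 0.002]
force: [-0.5, 0.1, 0.4]
grip_width: 0.0608
```

```bash
python3 m2.py b .541,-.0345,.394 scene .666,.0035,.27; python3 - <<'E'
from h import *
p=manip.grab_frame('wrist'); save(p,'w1.png'); t=manip.grab_frame('top')
a=cv2.resize(p['img'],(400,300)); b=cv2.resize(t['img'][140:290,155:355],(400,300))
cv2.imwrite('pics/w1b.png',np.hstack([a,b])[:,:,::-1])
E
```

```text
scene [2428, 420, 1845]
chest [ 0.541  -0.0343  0.3652] 0.029
chest in dock mm,deg [-130.5   -3.1    5.5]
tcp in chest [-124.3  -19.1    1.5] in dock [-252.5  -33.9    7. ] z 0.0233 t 5.85 F [-0.6  0.3  0.8] tilt [ 0.007 -0.007 -1.   ] 0.06093349469924869
```

View pics/w1b.png

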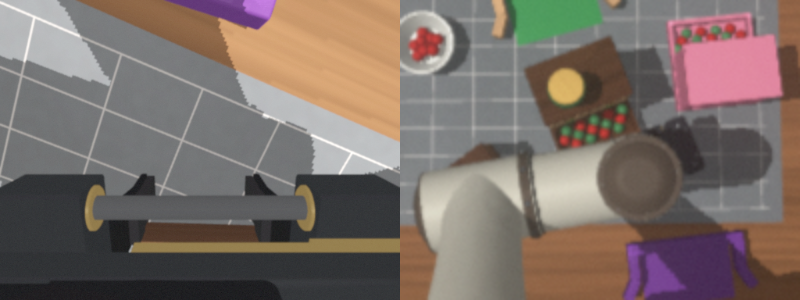

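The wrist view shows the tray wall as a brown strip between the fingers at about (200,235). The top view (right) shows the hand behind the tray and slightly to its right. I shift left 1 cm, go down, make contact gently and push the first stretch.

{"api": "play_rows", "payload": {"deltas": [[[0,1.0,0],[0,0,0],0.3],[[0,0,1.2],[0,0,0],0.3],[[-1.0,0,0],[0,0,0],0.3],[[-0.7,0,0],[0,0,0],0.3],[[-0.4,0,0],[0,0,0],0.3],[[-0.4,0,0],[0,0,0],0.3],[[-0.4,0,0],[0,0,0],0.3],[[-0.4,0.02,0],[0,0,0.3],0.3],[[-0.4,0.02,0],[0,0,0.3],0.3],[[-0.4,0.02,0],[0,0,0.3],0.3],[[-0.4,0.02,0],[0,0,0.3],0.3],[[-0.4,0.02,0],[0,0,0.3],0.3]]}}

```text
t: 7.45
eef_pos: [0.451, -0.0735, 0.0069]
tcp_rot: [-0.176, 0.984, -0.004, -0.023]
force: [-5.8, -3.0, 4.6]
grip_width: 0.0615
```

```bash
python3 m2.py c .557,-.029,.37 scene,top .666,.0035,.27
```

```text
scene [2511, 414, 1883]
jar [ 0.536 -0.021  0.145] 0.82
top [1028, 292, 1899]
jar [ 0.535 -0.024  0.15 ] 0.81
chest [ 0.5452 -0.033   0.347 ] 0.79
chest [ 0.5431 -0.0338  0.3536] 0.031
chest [ 0.5462 -0.0327  0.3625] 0.75
chest in dock mm,deg [-126.2   -3.     4.4]
tcp in chest [-102.3   -6.     0.4] in dock [-227.7  -16.8    4.9] z 0.0069 t 7.95 F [-5.9 -2.4  3.8] tilt [-0.044 -0.016 -0.999] 0.06042364615075186
```

View pics/cov.png

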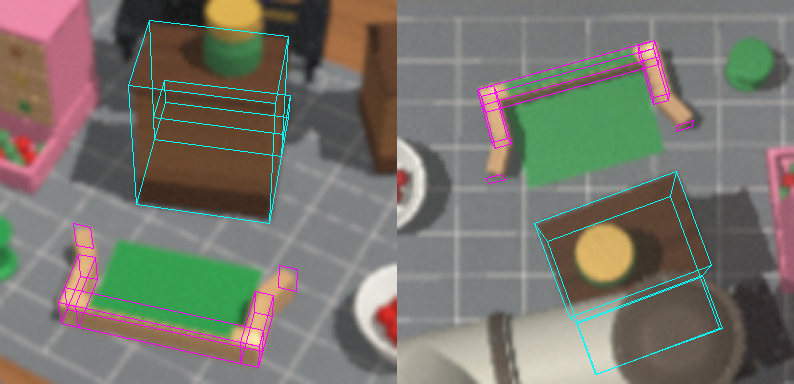

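Contact is made at about 6.5 N. The chest has only just begun to move, since small steps give little force, and the jar stands. I take larger steps and correct the slight tilt.

{"api": "play_rows", "payload": {"deltas": [[[-0.5,0,-0.3],[0,-1.5,0],0.3],[[-0.7,0,0],[0,-1,0],0.3],[[-0.8,0,0],[0,-1,0],0.3],[[-0.8,0,0],[0,-1,0.2],0.3],[[-0.8,0.03,0],[0,-1,0.2],0.3],[[-0.8,0.03,0],[0,-1,0.2],0.3]]}}

```text
t: 8.7
eef_pos: [0.4866, -0.0585, 0.0074]
tcp_rot: [-0.169, 0.985, 0.007, 0.028]
force: [-4.0, -1.0, -2.1]
grip_width: 0.0606
```

```bash
python3 m2.py d .557,-.029,.35 scene .666,.0035,.27
```

```text
scene [2459, 422, 1858]
jar [ 0.574 -0.004  0.15 ] 0.95
chest [ 0.5765 -0.0214  0.3754] 0.036
chest in dock mm,deg [-92.9  -0.2   6. ]
tcp in chest [-96.2  -1.8  -2. ] in dock [-188.4  -12.1    4.1] z 0.008 t 8.95 F [-1.  -0.6 -1.2] tilt [ 0.055  0.024 -0.998] 0.061011229545026656
```

{"api": "play_rows", "payload": {"deltas": [[[-0.4,0,-0.2],[0,2.0,0],0.3],[[-0.7,0.05,0],[0,0,0.5],0.3],[[-0.8,0.1,0],[0,-0.5,0.8],0.3],[[-0.8,0.1,0],[0,-0.5,0.8],0.3],[[-0.8,0.1,0],[0,-0.5,0.8],0.3]]}}

```text
t: 9.57
eef_pos: [0.5179, -0.0438, 0.0103]
tcp_rot: [-0.142, 0.99, 0.007, 0.022]
force: [-3.6, 0.2, -1.0]
grip_width: 0.0611
```

```bash
python3 m2.py e .597,-.018,.33 scene,top .666,.0035,.27
```

```text
scene [2531, 454, 1534]
jar [0.605 0.005 0.146] 0.66
top [1369, 328, 1032]
jar [0.606 0.001 0.149] 0.52
chest [ 0.6152 -0.0096  0.3044] 0.54
chest [ 0.6088 -0.012   0.3192] 0.05
chest [ 0.6158 -0.0095  0.2794] 0.467
chest in dock mm,deg [-52.4   0.9   2. ]
tcp in chest [-102.    -3.7   -1. ] in dock [-154.3   -6.3    1. ] z 0.011 t 10.075 F [-0.  -0.2 -0.1] tilt [ 0.045  0.02  -0.999] 0.06095209249961328
```

View pics/eov.png

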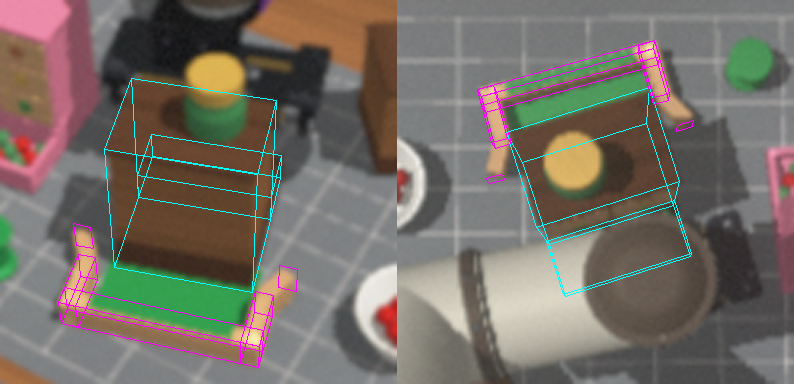

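The chest is square to the mouth and centred to within about 1 mm. It is about 2° off in yaw and has about 59 mm to go. The jar stands.

{"api": "play_rows", "payload": {"deltas": [[[-0.5,0,0],[0,1.5,0],0.3],[[-0.8,0.06,0],[0,0,0.5],0.3],[[-0.8,0.06,0],[0,-0.5,0.5],0.3],[[-0.8,0.06,0],[0,-0.5,0.5],0.3],[[-0.8,0.0,0],[0,-0.5,0.3],0.3]]}}

```text
t: 10.7
eef_pos: [0.5315, -0.0381, 0.0099]
tcp_rot: [-0.125, 0.992, 0.005, -0.002]
force: [-10.6, -1.9, 6.2]
grip_width: 0.0607
```

```bash
python3 m2.py f .640,-.004,.28 scene,top .666,.0035,.27
```

```text
scene [2805, 472, 1311]
jar [0.62  0.01  0.146] 0.67
top [1057, 340, 788]
jar [0.62  0.005 0.151] 0.67
chest [ 0.6301 -0.0067  0.2775] 0.947
chest [ 0.6244 -0.0098  0.2531] 0.029
chest [ 0.6318 -0.006   0.2695] 0.882
chest in dock mm,deg [-37.4  -0.3   0.4]
tcp in chest [-102.    -3.2   -1.5] in dock [-139.3   -4.3   -1.1] z 0.0099 t 11.2 F [-6.7 -0.7  4. ] tilt [-0.001  0.011 -1.   ] 0.06076277626399405
```

View pics/fov.png

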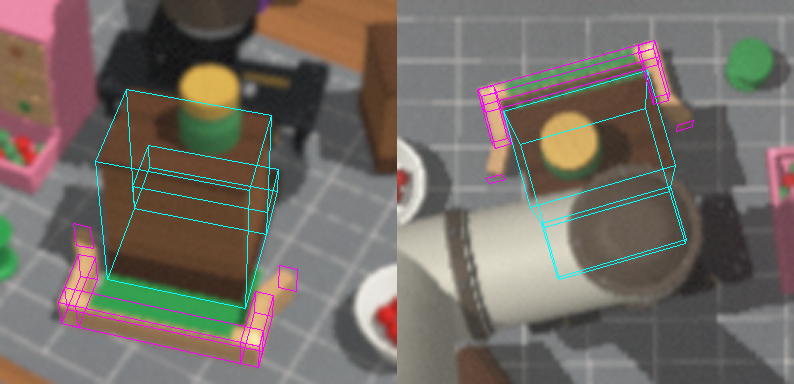

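{"api": "play_rows", "payload": {"deltas": [[[-0.8,0,0],[0,0,-0.5],0.3],[[-1.0,0,0],[0,0,-0.5],0.3],[[-1.0,0,0],[0,-0.5,0],0.3],[[-1.0,0,0],[0,-0.5,0],0.3],[[-1.0,0,0],[0,-0.5,0],0.3]]}}

```text
t: 11.82
eef_pos: [0.5557, -0.0324, 0.0081]
tcp_rot: [-0.132, 0.991, 0.006, -0.013]
force: [-8.8, -3.1, 7.4]
grip_width: 0.061
```

```bash
python3 m2.py g .650,-.001,.27 scene .666,.0035,.27
```

```text
scene [2799, 463, 1087]
jar [0.639 0.013 0.149] 0.93
chest [ 0.6477 -0.0024  0.2815] 0.028
chest in dock mm,deg [-19.2  -0.8   0.7]
tcp in chest [-95.1  -3.4  -1. ] in dock [-114.2   -5.3   -0.3] z 0.008 t 12.075 F [-7.1 -2.3  3.3] tilt [-0.023  0.009 -1.   ] 0.060996167266427294
```

{"api": "play_rows", "payload": {"deltas": [[[-0.8,0,-0.2],[0,-1,0],0.3],[[-1.0,0,0],[0,-0.7,0],0.3],[[-1.0,0,0],[0,-0.7,0],0.3],[[-0.8,0,0],[0,-0.5,0],0.3]]}}

```text
t: 12.58
eef_pos: [0.5697, -0.0288, 0.0064]
tcp_rot: [-0.13, 0.991, 0.008, -0.012]
force: [-16.1, -3.7, 11.8]
grip_width: 0.0608
```

```bash
python3 m2.py h .664,.002,.27 scene,top .666,.0035,.27
```

```text
scene [2502, 464, 987]
jar [0.659 0.018 0.148] 0.78
top [735, 256, 247]
jar [0.655 0.013 0.15 ] 0.67
chest [0.6674 0.003  0.2804] 1.78
chest [ 0.6508 -0.0039  0.263 ] 0.108
chest [0.6708 0.0043 0.3204] 1.625
chest in dock mm,deg [ 1.2 -0.8  0.6]
tcp in chest [-102.7   -3.5   -1.1] in dock [-101.4   -5.4   -0.5] z 0.0064 t 13.075 F [-15.6  -3.7  11. ] tilt [-0.025  0.013 -1.   ] 0.06068824070091004
```

View pics/hov.png

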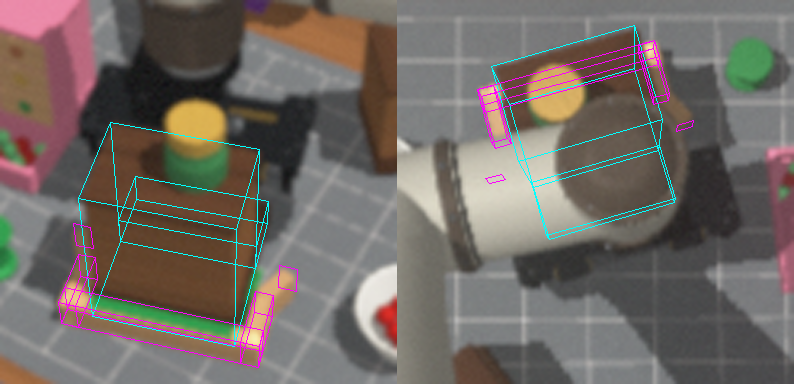

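The force has climbed to a steady 16 N against 4–9 N while sliding, so it is probably on the stop. One more firm push to confirm.

{"api": "play_rows", "payload": {"deltas": [[[-0.9,0,-0.2],[0,-1,0],0.3],[[-1.2,0,0],[0,-0.5,0],0.3],[[-1.2,0,0],[0,-0.5,0],0.3]]}}

```text
t: 13.45
eef_pos: [0.5689, -0.0289, 0.004]
tcp_rot: [-0.129, 0.991, 0.009, -0.031]
force: [-23.8, -5.7, 16.7]
grip_width: 0.0612
```

```bash
python3 - <<'E'
from h import *
o=manip.get_obs(); print(o['eef_pos'],o['force'],o['tcp_rot'])
p=manip.grab_frame('scene'); c=proj(p,[.66,0,.05]).astype(int)
cv2.imwrite('pics/s2.png',cv2.resize(p['img'][c[1]-50:c[1]+50,c[0]-65:c[0]+65,::-1],None,fx=6,fy=6,interpolation=cv2.INTER_CUBIC))
E
```

```text
[ 0.56894924 -0.0289487   0.00402136] [-23.7904424   -5.69288938  16.72090987] [-0.12887993  0.99112538  0.00868446 -0.03138522]
```

View pics/s2.png

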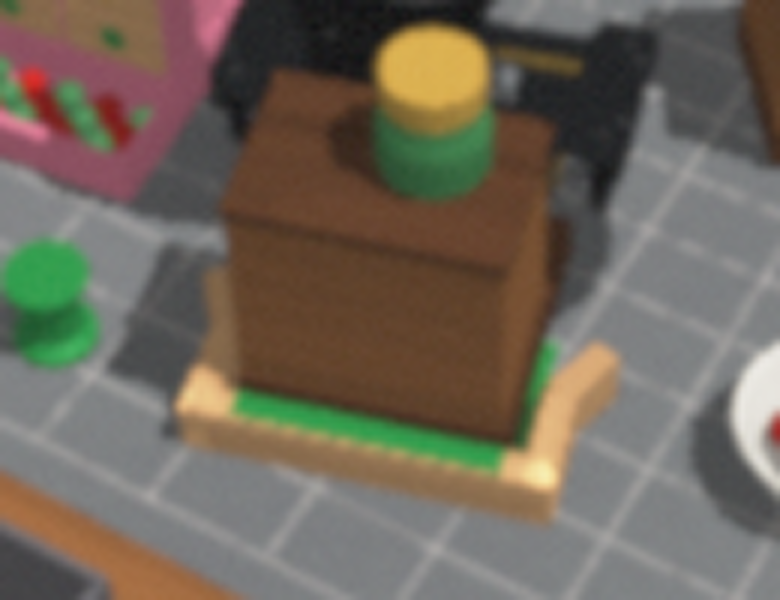

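The picture shows the jar standing at (435,110). The chest's lower edge meets the green-topped stop strip along (240,392)–(515,440), and the cheeks are clear on both sides. The force rose to 24 N with no further motion, so the chest is home. I back off and then lift.

{"api": "play_rows", "payload": {"deltas": [[[0.3,0,0],[0,0,0],0.3],[[1.0,0,-0.3],[0,0,0],0.3],[[2.0,0,0],[0,-1.5,0],0.3],[[2.5,0,0],[0,-1,0],0.3],[[2.0,0,0],[0,0,0],0.3],[[0,0,-3],[0,0,0],0.3],[[0,0,-5],[0,0,0],0.3],[[0,0,-5],[0,0,0],0.3],[[0,0,-5],[0,0,0],0.3],[[2,0,-5],[0,0,0],0.3],[[4,-3,0],[0,0,0],0.3],[[4,-5,0],[0,0,0],0.3],[[3,-5,0],[0,0,0],0.3],[[2,-5,0],[0,0,0],0.3],[[0,-5,0],[0,0,0],0.3],[[0,-5,0],[0,0,0],0.3],[[0,0,0],[0,0,0],0.3],[[0,0,0],[0,0,0],0.3]]}}

```text
t: 15.75
eef_pos: [0.4466, -0.3721, 0.2592]
tcp_rot: [-0.135, 0.99, 0.002, 0.034]
force: [-0.7, 0.5, -0.2]
grip_width: 0.0611
```

```bash
python3 m2.py i .666,.0035,.27 scene,top .666,.0035,.27; python3 - <<'E'
import sys; from ft import *
p=manip.grab_frame('scene'); c=proj(p,[.66,0,.05]).astype(int)
for d in [(.04,-.06,.03),(.055,-.06,.03),(.04,.06,.03),(.055,.06,.03)]: print(d,((proj(p,place([.666,.0035,.27],np.array([d]))[0])-c+[65,50])*6).round())
q=manip.grab_frame('top'); u=proj(q,[.64,0,.05]).astype(int)
a=p['img'][c[1]-50:c[1]+50,c[0]-50:c[0]+50]; b=q['img'][u[1]-50:u[1]+50,u[0]-50:u[0]+50]
cv2.imwrite('pics/fin.png',cv2.resize(np.hstack([a,b])[:,:,::-1],None,fx=4,fy=4,interpolation=cv2.INTER_CUBIC))
E
```

```text
scene [2504, 500, 986]
jar [0.658 0.016 0.148] 0.93
top [2250, 325, 398]
jar [0.656 0.014 0.149] 0.59
chest [0.6656 0.0031 0.2737] 0.183
chest [ 0.6482 -0.0049  0.2587] 0.107
chest [0.6663 0.003  0.2624] 0.03
chest in dock mm,deg [-0.5 -0.2  0.2]
tcp in chest [-3.125e+02 -3.015e+02 -1.000e-01] in dock [-3.119e+02 -3.028e+02  1.000e-01] z 0.2589 t 16.25 F [ 0.5 -0.2 -0. ] tilt [ 0.066  0.013 -0.998] 0.061053052792255424
(0.04, -0.06, 0.03) [236. 387.]
(0.055, -0.06, 0.03) [225. 415.]
(0.04, 0.06, 0.03) [507. 445.]
(0.055, 0.06, 0.03) [498. 474.]
```

View pics/fin.png

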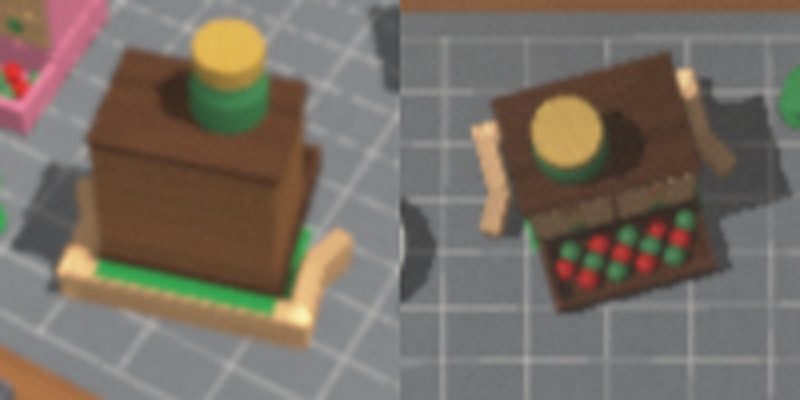

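The final look agrees. The unoccluded top fit puts the chest less than 1 mm and about 0.5° from the dock origin, and the visible green strip coincides with the predicted top of the stop. The jar stands and the hand is clear.

```bash
python3 -c "
from cell import manip
print(manip.hand_in())"
```

```text
the job is handed in; nothing more can be done
None
```

I pushed the large brown chest by its foot tray with two fingers, straightening it on the way, until it was home against the back stop. I then backed off, lifted clear and handed the job in at about 16 s of the 58 s allowed.

**Checks that agreed:**
- **Position:** the final top view puts the chest within 1 mm and about 0.5° of the dock origin. My estimate of the dock itself is only good to about 2–3 mm.
- **Stop contact:** force rose to about 24 N with no further motion, against roughly 4–10 N while sliding. The visible green strip matches where the top of the stop should be.
- **Jar and hand:** the jar is still standing on top, and the hand is clear with a force reading near zero.

**Check that disagreed:** the final scene-camera fit put the chest about 18 mm short. The stop hides the chest's foot in that view and the fit was poor, so I went by the top view, the strip and the force.

I did not measure the bowl, spool or other objects again at the end. Those that showed in the later pictures looked unmoved.

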